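Load a battery carrier and hold it in the corner of the tester

ROBOT

A 7-joint arm with a two-finger parallel gripper is mounted at the origin on a cart in front of the work surface, level with it; the furniture and walls round the work are solid. World frame = base frame: x ahead of the robot, y to its left, z up, the work surface at z = 0. Lengths are in m, angles in rad, forces in N, time in s.
With the tool pointing down it reaches from about 0.375 to 0.925 m from the base axis. Payload 3.1 kg.
Tool frame: the origin (TCP) lies between the finger pads; the fingertips stand 19 mm ahead of it and the grasp point (between the pads) is the TCP; z points along the fingers, y is the line along which they close (so a half turn about z gives the same grasp; the last joint's range is limited). The gripper opens to 85 mm and grips with 20 to 120 N. Pads are 22 mm wide; open, the fingers measure 114 mm over their backs; the gripper's body (76 mm by 85 mm) begins 54 mm behind the grasp point. The pads swing forward as they close: fully open they stand 13 mm farther back than shut.
Start: joints at [1.199, 0.383, 0.044, 1.598, -0.018, 1.161, -0.05], TCP at [0.176, -0.626, 0.25] pointing down, gripper open.
Joint ranges: [-2.61, 2.61], [-0.41, 2.15], [-1.48, 1.57], [0, 2.5], [-1.57, 4.71], [0.05, 1.97], [-2.85, 2.85]. Speed limits (rad/s): [2.79, 2.79, 3.14, 3.14, 3.14, 3.14, 3.14].

INTERFACE

Orientations are given as a unit quaternion [x, y, z, w].
In Python, from bench import move_ptp, movel, move_j, move_gripper, pause, inverse_kinematics, read_camera, camera_params, MotionError, sign_off, look_for, tip_of, read_time_s, read_qpos, read_joint_vel, read_effort, read_eef_pos, read_tcp_rot, read_ft_force, read_ft_torque, read_finger_gap, read_grasp_force gives the robot as it stands. Calls block until the motion is done:
- move_ptp(position, orientation): joint-space move of the TCP to a pose.
- movel(position, orientation=None, speed=0.15): straight line of the TCP; orientation=None keeps the orientation; speed is the mean speed in m/s.
- move_j(angles): joint-space move.
- move_gripper(opening, effort=None): finger opening in m; effort is the grip in N (None keeps the last); returns when the fingers have stopped.
- pause(seconds).
- inverse_kinematics(position, orientation): joint angles nearest the present ones, or None.
- read_camera(name): name is "scene" or "top" or "wrist"; returns the picture (420x560x3 uint8, red, green, blue); there is no depth.
- camera_params(name): a dict with "K" (3x3 intrinsics, pixels), "dist_coeffs" ([k1, k2, p1, p2, k3] as OpenCV has them; the pictures are not rectified), "camera_from_world" (4x4, takes a point from world to camera coordinates). Camera axes: x right, y down, z forward; pixel columns grow to the right and rows downward; lengths in m; the calibration is good to about 2 mm. A picture is of the moment at which its call begins: read the wrist's pose just before it. camera_params takes no time and is no camera call; for the wrist camera it gives the pose at the moment of the call.
A pose or a line that the arm cannot do raises MotionError and nothing moves.
- sign_off(): hands the job in; it is judged then, once.
Trained networks look in the newest picture that a camera, given by its name, has taken for a name from the list of things; names that differ only in an ending like _2 or _b are one class to them, and where a whole thing is asked for, a point or a joint stands for the part that bears it (a point fixed in the world has none). Each returns a list of dicts, best first, with "confidence" (0 to 1); they miss things now and then, are a little off and sometimes report something else, mostly with a low value. They report only what shows in the picture. A call takes as long as a camera call. They do not tell look-alikes from the thing itself.
- look_for(camera, name): "at" ([column, row] in pixels, amid what is visible of it).
- tip_of(camera, name): "at" ([column, row] in pixels: a listed point, or the origin of a listed thing).
Readings, each from a call of its own:
- read_time_s(): time.
- read_qpos(): joint angles.
- read_joint_vel(): joint speeds.
- read_effort(): joint torques, N m.
- read_eef_pos(): TCP position.
- read_tcp_rot(): TCP orientation.
- read_ft_force(): force on the tool from outside, world axes, zero at the start.
- read_ft_torque(): the same for the moment, N m.
- read_finger_gap(): finger opening in m.
- read_grasp_force(): force on a finger pad.
Only numpy, scipy, OpenCV 4.12 (cv2) and the standard library are available. Lean on these libraries where they do the work, as an engineer would, in place of code of your own. Each camera call takes 0.05 s, during which the arm holds its last target. There are 200 camera calls.

TASK

Stand the two batteries upright in the battery carrier, one in each cell, and let go of them. Then bring the loaded carrier to the battery tester, flat on the bench, and press it squarely into the corner with its long side flush on the far fence and one end flush on the side fence, so that both spring contacts are pushed fully in; press firmly without ramming the fences (stay below 60 N). Finish while still holding the carrier pressed against both fences, and leave the other things on the bench where they are.

Things in the scene. Friction and masses are not known exactly. Their poses are not given: they have to be found in the camera images.
- tester: Fixed battery tester: low grey box (33 mm high, begins 52 mm behind the far fence's face) behind an inner corner of two fences. Origin: where the fence faces meet, at bench level. x points through the far fence, y through the side fence. The carrier stands on bare bench at x, y < 0; seated, its origin is at x = -22, y = -58 mm, its long axis along the tester's y, either way round.
- far_fence: Aluminium fence, 24 mm high, 14 mm thick, part of the tester. Its face is the tester's plane x = 0, from y = -125 to 0 mm; the carrier's long side goes against it. Origin as the tester's.
- side_fence: Aluminium fence, 24 mm high, 14 mm thick, part of the tester. Its face is the tester's plane y = 0, from x = -60 to +14 mm; one end of the carrier goes against it. Origin as the tester's.
- far_pin (a joint): Brass spring contact, 7 mm diameter, standing 4 mm out of the far fence's face at tester y = -58 mm, 16 mm above the bench. 0 = out, 0.004 m = pushed in flush with the face. It pushes back with 1 N when out and 1.8 N when flush, so it may push an unheld carrier off.
- side_pin (a joint): Brass spring contact, 7 mm diameter, standing 4 mm out of the side fence's face at tester x = -22 mm, 16 mm above the bench. 0 = out, 0.004 m = flush with the face; same spring as the far one.
- carrier: Loose grey plastic carrier, about 0.25 kg, 116 long (x) x 44 wide (y) mm, body 26 mm high, a cell at each end. In the middle a ribbed grip block, 40 long (x) x 22 thick (y) mm, rises from 26 to 68 mm above the underside; gripped across its thickness with the fingertips at 33 mm, the fingers just clear cell walls and fences. Origin: centre of the underside. Symmetric under a half turn.
- cell_1 (a point): Centre of the floor of the cell at the carrier's +x end, 38 mm from the carrier's middle, 5 mm above its underside. Square open-topped cell, 24 by 24 mm, 21 mm deep, its rim 26 mm above the underside; outer end wall 8 mm, side walls 10 mm thick.
- cell_2 (a point): The same for the cell at the carrier's -x end.
- battery_a_center (a point): Centre of a round battery, 15 mm diameter, 50 mm long, about 24 g, standing upright on the bench (its centre 25 mm above the bench). Its long axis is this frame's y. Either battery may go in either cell, either end up; in a cell it stands out 29 mm above the rim, its top 55 mm above the carrier's underside.
- battery_b_center (a point): The other battery, of the same size, also standing upright on the bench.
- battery_a: The same battery as battery_a_center; origin on its side, 7.5 mm from its axis.
- battery_b: The same battery as battery_b_center; origin on its side, 7.5 mm from its axis.
- glue_stick: Bystander, to be left alone: a standing glue stick, 27 mm diameter, 96 mm high. Origin: centre of its underside.
- screwdriver: Bystander, to be left alone: a lying screwdriver, 193 mm long. Origin: centre of its underside.
- mouse: Bystander, to be left alone: a computer mouse, 108 x 62 x 41 mm. Origin: centre of its underside.
- tape_measure: Bystander, to be left alone: a pocket tape measure, 72 x 37 x 61 mm. Origin: centre of its underside.
Mind the look-alikes: they are no part of the job. What is shaped like the carrier but purple is not meant.

How it is judged:
On the way:
1. each cell of the carrier holds one upright battery, let go (((horizontal distance between battery_a_center and cell_1 below 0.01 m and z of battery_a_center in the frame of carrier between 0.024 and 0.036 m and (angle between battery_a_center's own y axis and vertical below 0.4 rad or angle between battery_a_center's own y axis and vertical above 2.74 rad) and horizontal distance between battery_b_center and cell_2 below 0.01 m and z of battery_b_center in the frame of carrier between 0.024 and 0.036 m and (angle between battery_b_center's own y axis and vertical below 0.4 rad or angle between battery_b_center's own y axis and vertical above 2.74 rad)) or (horizontal distance between battery_b_center and cell_1 below 0.01 m and z of battery_b_center in the frame of carrier between 0.024 and 0.036 m and (angle between battery_b_center's own y axis and vertical below 0.4 rad or angle between battery_b_center's own y axis and vertical above 2.74 rad) and horizontal distance between battery_a_center and cell_2 below 0.01 m and z of battery_a_center in the frame of carrier between 0.024 and 0.036 m and (angle between battery_a_center's own y axis and vertical below 0.4 rad or angle between battery_a_center's own y axis and vertical above 2.74 rad))) and contact force between the fingers and battery_a below 0.1 N and contact force between the fingers and battery_b below 0.1 N), for 0.2 s.
At the end, for the whole second after the job is handed in: A battery stands upright (0.4 rad) in each cell, untouched; carrier flat on the bench (4 mm, 0.05 rad), at rest, within 3 mm and 0.035 rad of its seat in the corner, pressing each fence with over 0.8 N; fingers still on it with over 1.5 N (all of step 1 and x of carrier in the frame of tester between -0.025 and -0.019 m and y of carrier in the frame of tester between -0.061 and -0.055 m and angle between the x axis of carrier and the y axis of tester, either way round below 0.035 rad and angle between carrier's own z axis and vertical below 0.05 rad and height (world z) of carrier below 0.004 m and contact force between carrier and far_fence above 0.8 N and contact force between carrier and side_fence above 0.8 N and contact force between the fingers and carrier above 1.5 N and linear speed of carrier below 0.01 m/s); the arm keeps its last pose, push and grip.
It fails at once if a bystander is moved by more than 30 mm (distance of any of glue_stick, screwdriver, mouse, tape_measure from where it was at the start of the episode above 0.03 m).
It fails at once if the carrier is rammed against a fence with more than 60 N (contact force between carrier and far_fence above 60 N or contact force between carrier and side_fence above 60 N).
It also fails if it takes over 70 s, if anything falls off the work surface, if the arm or the gripper's body presses on something with over 40 N, if the wrist force passes 120 N, or if a joint passes its speed limit or range.

## Working session

There is one attempt and no reset: what is moved stays moved. The work goes in short steps, each a Python script; the robot and the scene stay as the last script left them, time stands still between calls to the robot, and variables do not carry over. Pictures are saved under pics/ and viewed, at most 10 in all, crops included, and the job is handed in when it is done.

```bash
mkdir -p pics; cat > h.py <<'E'
from bench import *
import numpy as np, cv2
def save(name,cam):
    im=read_camera(cam); cv2.imwrite(f'pics/{name}.png',im[:,:,::-1]); return im
def ray(cam,px,z,P=None):
    P=P or camera_params(cam); K=np.array(P['K']);d=np.array(P['dist_coeffs']);T=np.array(P['camera_from_world'])
    u=cv2.undistortPoints(np.array([[px]],float),K,d)[0,0]
    R=T[:3,:3];o=-R.T@T[:3,3];v=R.T@np.array([u[0],u[1],1]); return o+v*(z-o[2])/v[2]
def proj(cam,p,P=None):
    P=P or camera_params(cam); T=np.array(P['camera_from_world'])
    return cv2.projectPoints(np.array(p,float).reshape(-1,1,3),cv2.Rodrigues(T[:3,:3])[0],T[:3,3],np.array(P['K']),np.array(P['dist_coeffs']))[0][:,0]
E
python3 - <<'E'
from h import *
a=save('top0','top'); b=save('scene0','scene')
cv2.imwrite('pics/both.png',cv2.resize(np.vstack([a,b])[:,:,::-1],(560,840))) if 0 else None
for c in('top','scene'):
    T=np.array(camera_params(c)['camera_from_world']);print(c,-T[:3,:3].T@T[:3,3])
    for n,z in(('carrier',0),('cell_1',.005),('battery_a_center',.025),('tester',0),('far_pin',.016),('side_pin',.016),('glue_stick',0),('tape_measure',0),('mouse',0),('screwdriver',0)):
        for r in tip_of(c,n): print(c,n,np.round(r['at']),round(r['confidence'],2),ray(c,r['at'],z).round(3))
E
```

```text
top [0.39103558 0.00668171 1.32567514]
top carrier [202. 269.] 0.75 [0.413 0.228 0.   ]
top cell_1 [210. 277.] 0.95 [0.386 0.202 0.005]
top cell_1 [337. 252.] 0.86 [ 0.457 -0.212  0.005]
top cell_1 [316. 255.] 0.81 [ 0.448 -0.141  0.005]
top battery_a_center [394. 247.] 0.61 [ 0.467 -0.396  0.025]Traceback (most recent call last):
  File "<stdin>", line 7, in <module>
ValueError: it knows: battery, battery_a_center, battery_b_center, carrier, cell, far_fence, glue_stick, mouse, screwdriver, side_fence, tape_measure, tester
```

View pics/top0.png

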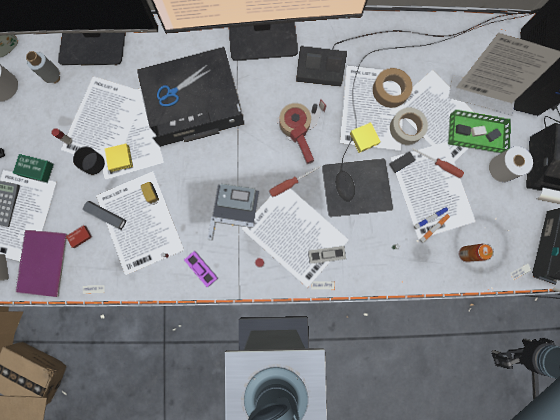

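View pics/scene0.png

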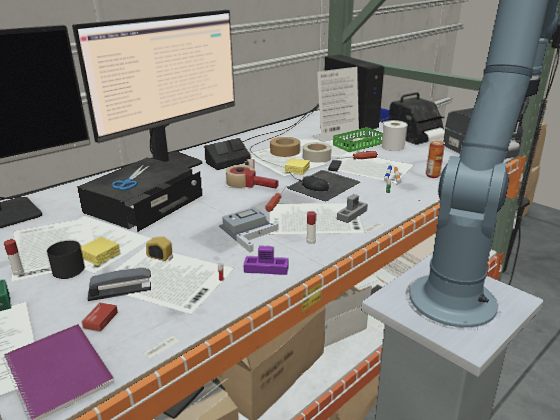

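The top view shows the grey carrier at (327,255) and its purple look-alike at (201,267). The tester is at (235,203), and the likely batteries are small objects at (396,246) and (166,255). The grey one fits the description; I'll confirm it in an enlarged crop.

```bash
python3 - <<'E'
from h import *
a=read_camera('top');b=read_camera('scene')
c=a[170:290,150:410]; cv2.imwrite('pics/crop0.png',cv2.resize(c,(780,360),interpolation=cv2.INTER_CUBIC)[:,:,::-1])
for c in('top','scene'):
    for n,z in(('carrier',0),('cell_1',.005),('battery_a_center',.025),('battery_a',.025),('tester',0),('far_fence',0),('side_fence',0),('glue_stick',0),('tape_measure',0),('mouse',0),('screwdriver',0)):
        for r in tip_of(c,n): print(c,n,np.round(r['at'],1),round(r['confidence'],2),ray(c,r['at'],z).round(3))
E
```

```text
top carrier [199.8 264.6] 0.97 [0.426 0.235 0.   ]
top carrier [327.8 257.2] 0.7 [ 0.442 -0.182  0.   ]
top cell_1 [338.4 249.5] 0.9 [ 0.465 -0.217  0.005]
top cell_1 [210.8 279. ] 0.66 [0.379 0.199 0.005]
top cell_1 [194.2 262.7] 0.66 [0.433 0.253 0.005]
top cell_1 [214.3 222.4] 0.61 [0.563 0.187 0.005]
top battery_a_center [396.  245.8] 0.49 [ 0.472 -0.401  0.025]
top battery_a [391.4 245.1] 0.56 [ 0.474 -0.386  0.025]
top battery_a [163.8 256.2] 0.46 [0.454 0.347 0.025]
top tester [213.2 223.7] 0.69 [0.559 0.191 0.   ]
top tester [163.1 255.6] 0.44 [0.458 0.356 0.   ]
top far_fence [216.4 221.2] 0.61 [0.568 0.18  0.   ]
top side_fence [214.6 222.8] 0.45 [0.562 0.186 0.   ]
top side_fence [213.6 225.3] 0.26 [0.554 0.19  0.   ]
top glue_stick [260.9 262.9] 0.55 [0.428 0.036 0.   ]
top glue_stick [292.8 181. ] 0.49 [ 0.697 -0.075  0.   ]
top glue_stick [346.5 186.2] 0.22 [ 0.676 -0.254  0.   ]
top tape_measure [151.3 193.3] 0.75 [0.666 0.399 0.   ]
top mouse [345.2 183.3] 0.81 [ 0.686 -0.25   0.   ]
top screwdriver [292.2 179.1] 0.84 [ 0.704 -0.073  0.   ]
top screwdriver [215.4 224.
[... 520 characters left out ...]
63 [ 0.487 -0.409  0.025]
scene battery_a [215.6 270.4] 0.51 [0.471 0.353 0.025]
scene battery_a [386.9 186.4] 0.42 [ 0.471 -0.391  0.025]
scene tester [244.5 244.6] 0.79 [0.55  0.191 0.   ]
scene side_fence [244.  241.9] 0.54 [0.563 0.182 0.   ]
scene glue_stick [244.3 241.3] 0.71 [0.565 0.179 0.   ]
scene glue_stick [310.3 239.1] 0.65 [0.438 0.033 0.   ]
scene glue_stick [357.6 210. ] 0.19 [ 0.458 -0.215  0.   ]
scene tape_measure [160.5 256.6] 0.87 [0.665 0.398 0.   ]
scene mouse [316.6 185.4] 0.77 [ 0.686 -0.265  0.   ]
scene mouse [157.5 255. ] 0.42 [0.678 0.4   0.   ]
scene screwdriver [386.5 182.6] 0.67 [ 0.523 -0.464 -0.   ]
scene screwdriver [280.9 201.4] 0.56 [ 0.682 -0.081  0.   ]
```

View pics/crop0.png

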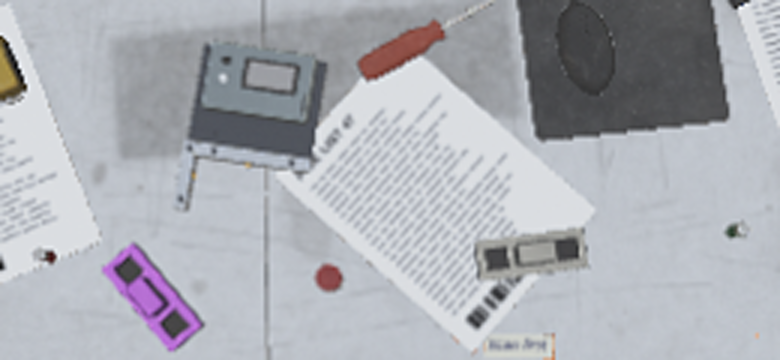

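The crop confirms the grey carrier at top px (327,255), because its twin at (201,267) is purple. The batteries stand at (396,246), green, and (165,255), red. The tester corner is at about (215,222), with its side fence reaching toward the robot. Next I move above the green battery and look with the wrist camera.

```bash
cat >> h.py <<'E'
from scipy.spatial.transform import Rotation as Ro
def quat(th):  # tool down, closing axis at angle th (rad); of the two half turns the one nearest joint-7 zero is picked
    s,c=np.sin(th),np.cos(th); return Ro.from_matrix(np.array([[-s,c,0],[c,s,0],[0,0,-1]]).T.reshape(3,3).T if 0 else np.column_stack([[-s,c,0],[c,s,0],[0,0,-1]])).as_quat()
def best(p,th):
    o=[(abs(q[6]),t) for t in(th,th+np.pi) if (q:=inverse_kinematics(list(p),list(quat(t)))) is not None]
    return list(quat(min(o)[1]))
def see(names,cam='wrist'):
    P=camera_params(cam); im=read_camera(cam)
    for n,z in names:
        for r in tip_of(cam,n):
            if r['confidence']>.3: print(n,np.round(r['at'],1),round(r['confidence'],2),ray(cam,r['at'],z,P).round(4))
    return im,P
E
python3 - <<'E'
from h import *
print(read_tcp_rot(),read_time_s())
p=[.45,-.40,.25];q=best(p,.24);print(q,inverse_kinematics(p,q))
move_ptp(p,q);print(read_time_s(),read_eef_pos())
im,P=see([('battery_a_center',.025),('battery_a',.025)]);cv2.imwrite('pics/w1.png',im[:,:,::-1])
print(np.linalg.inv(np.array(P['camera_from_world'])).round(3))
E
```

```text
[9.90642172e-01 1.36484747e-01 1.12062106e-05 1.22580982e-05] 1.5
[np.float64(0.6173724052680301), np.float64(0.786671032397639), np.float64(0.0), np.float64(0.0)] [ 0.94796516  0.31770265 -0.349998    1.70252626  0.11804665  1.14210625
  0.8049219 ]
2.8333 [ 0.44855873 -0.40184455  0.24989061]
battery_a_center [293.6 185. ] 0.62 [ 0.4654 -0.4011  0.025 ]
battery_a [297.3 174.9] 0.73 [ 0.4666 -0.3879  0.025 ]
battery_a [323.8  16.3] 0.31 [ 0.4514 -0.2205  0.025 ]
[[ 0.972  0.223  0.069  0.431]
 [ 0.234 -0.926 -0.296 -0.326]
 [-0.002  0.304 -0.953  0.373]
 [ 0.     0.     0.     1.   ]]
```

View pics/w1.png

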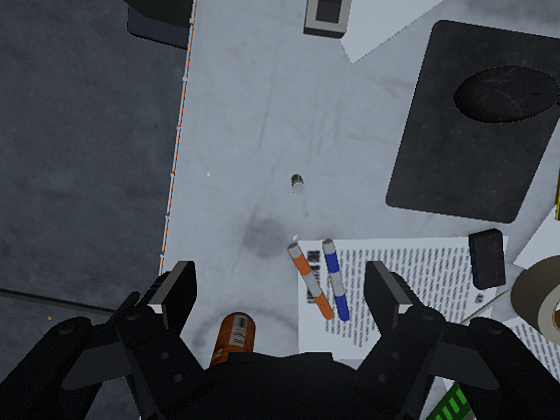

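The wrist view shows the green battery at (296,184), with clear space around it; the grey carrier is at the top (325,15). I'll refine with a silhouette fit from closer up.

```bash
cat >> h.py <<'E'
from scipy.optimize import minimize
def cyl(x,y,r=.0075,h=.05):
    a=np.linspace(0,2*np.pi,24,endpoint=False); return np.array([[x+r*np.cos(t),y+r*np.sin(t),z] for z in(0,h) for t in a])
def mask_poly(pts,shape=(420,560)):
    m=np.zeros(shape,np.uint8); cv2.fillConvexPoly(m,cv2.convexHull(np.round(pts*16).astype(np.int32)),255,shift=4,lineType=cv2.LINE_AA); return m/255.
def fit_battery(im,P,xy,dbg=None):
    lab=cv2.cvtColor(im,cv2.COLOR_RGB2LAB).astype(float); c=proj('wrist',[[*xy,.025]],P)[0]
    u0,v0=np.clip((c-55).astype(int),0,None);u1,v1=(c+55).astype(int); w=lab[v0:v1,u0:u1]
    d=np.linalg.norm((w-np.median(w.reshape(-1,3),axis=0)),axis=2); s=np.zeros((420,560)); s[v0:v1,u0:u1]=np.clip(d/40,0,1)
    f=lambda p: ((mask_poly(proj('wrist',cyl(*p),P))-s)[v0:v1,u0:u1]**2).sum()
    g=[(f((xy[0]+i,xy[1]+j)),xy[0]+i,xy[1]+j) for i in np.arange(-.016,.017,.002) for j in np.arange(-.016,.017,.002)]
    b=min(g); r=minimize(f,b[1:],method='Nelder-Mead',options=dict(initial_simplex=[b[1:],(b[1]+.002,b[2]),(b[1],b[2]+.002)],xatol=1e-4))
    if dbg:
        o=im.copy(); cv2.polylines(o,[cv2.convexHull(np.round(proj('wrist',cyl(*r.x),P)).astype(np.int32))],True,(255,0,0),1)
        cv2.imwrite(dbg,cv2.resize(o[v0:v1,u0:u1],(440,440))[:,:,::-1])
    return r.x,r.fun,s[v0:v1,u0:u1].sum()
E
python3 - <<'E'
from h import *
p=[.466,-.401,.15];movel(p,speed=.2);pause(.2)
im,P=see([('battery_a_center',.025)]);print(fit_battery(im,P,(.467,-.401),'pics/b1.png'),read_eef_pos())
E
```

```text
battery_a_center [281.8 203.9] 0.93 [ 0.4684 -0.3999  0.025 ]
(array([ 0.46905957, -0.39718436]), np.float64(466.0286790604355), np.float64(1408.0938915211032)) [ 0.46659014 -0.40164084  0.15151935]
```

View pics/b1.png

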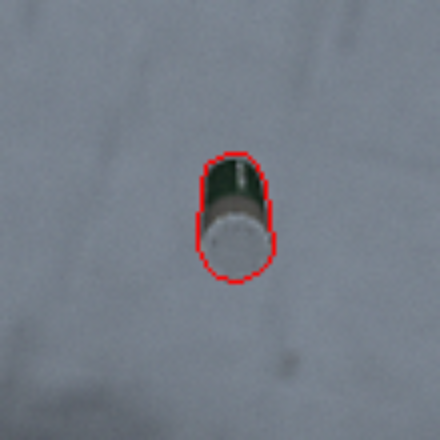

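The silhouette fit sits on the battery. I'll grasp it, lift it, then look at the carrier.

```bash
python3 - <<'E'
from h import *
movel([.469,-.3985,.045],speed=.12);move_gripper(0,25);pause(.2)
print(read_finger_gap(),read_grasp_force(),read_eef_pos(),read_time_s())
movel([.469,-.3985,.17],speed=.2)
p=[.452,-.21,.19];q=best(p,.24);move_ptp(p,q);pause(.2);print(read_eef_pos(),read_finger_gap(),read_time_s())
im,P=see([('carrier',0),('cell_1',.005),('battery_a_center',.15)]);cv2.imwrite('pics/c1.png',im[:,:,::-1])
E
```

```text
0.016016636570738704 25.711991786956787 [ 0.46907223 -0.39859635  0.04520613] 5.8
[ 0.45198616 -0.21235471  0.18975646] 0.015584498831079369 7.5583
carrier [285.1 154.3] 0.71 [ 0.4483 -0.1734  0.    ]
cell_1 [280.2 190.4] 0.88 [ 0.4522 -0.2121  0.005 ]
cell_1 [295.9 117.8] 0.78 [ 0.4499 -0.1347  0.005 ]
battery_a_center [278.7 262.9] 0.83 [ 0.4536 -0.2224  0.15  ]
```

View pics/c1.png

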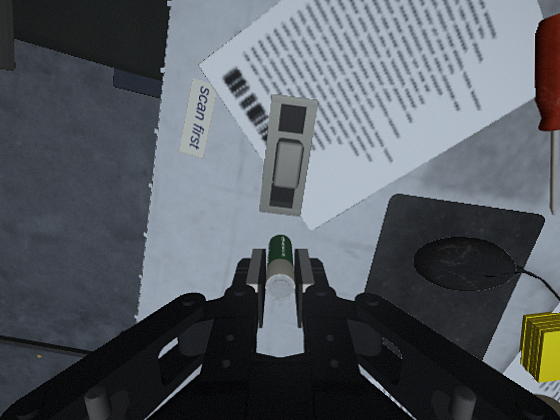

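The battery is held at (280,270). The carrier's rim corners are at about (273,95), (319,98), (303,213) and (261,210). I fit its pose from those corners and check it against the network.

```bash
cat >> h.py <<'E'
def fit_rect(pts): # world rim corners in order, first edge short -> centre, long-axis angle
    p=np.array(pts)[:,:2]; c=p.mean(0); v=(p[0]+p[1]-p[2]-p[3])/2; w=(p[1]-p[0]+p[2]-p[3])/2
    return c,np.arctan2(v[1],v[0]),np.linalg.norm(v),np.linalg.norm(w),np.arctan2(w[1],w[0])
def carrier_edges(c,a,z0=0):
    R=np.array([[np.cos(a),-np.sin(a)],[np.sin(a),np.cos(a)]]); f=lambda L,z:[[*(c+R@np.array(l)),z+z0] for l in L]
    sq=lambda x,y,cx=0:[(cx+x,y),(cx+x,-y),(cx-x,-y),(cx-x,y)]
    return [f(sq(.058,.022),.026),f(sq(.012,.012,.038),.026),f(sq(.012,.012,-.038),.026),f(sq(.02,.011),.068)]
def draw(im,P,c,a,out,z=4):
    s=3;o=cv2.resize(im,None,fx=s,fy=s,interpolation=cv2.INTER_CUBIC)
    for e in carrier_edges(c,a): cv2.polylines(o,[np.round((proj('x',e,P)+.5)*s).astype(np.int32)],True,(255,0,0),1)
    u,v=(proj('x',[[*c,.03]],P)[0]*s).astype(int); cv2.imwrite(out,o[max(0,v-250):v+250,max(0,u-250):u+250][:,:,::-1])
E
python3 - <<'E'
from h import *
P=camera_params('wrist'); im=read_camera('wrist')
pts=[ray('w',p,.026,P) for p in((273,95),(319,98),(303,213),(261,210))]
c,a,L,W,b=fit_rect(pts);print(c,np.degrees(a),L,W,np.degrees(b))
# refine: edge alignment via gradient magnitude
g=cv2.GaussianBlur(im,(3,3),0).astype(float); G=np.sqrt(sum(cv2.Sobel(g,cv2.CV_64F,i,1-i)**2 for i in(0,1)).sum(2)); G=cv2.GaussianBlur(np.minimum(G,250),(0,0),1.2)
def f(x):
    E=carrier_edges(x[:2],x[2]); t=np.linspace(0,1,40)[:,None]; pp=[]
    for k in(0,1,2,3):
        e=np.array(E[k])
        for i in range(4): pp.append(e[i]*(1-t)+e[(i+1)%4]*t)
    q=proj('w',np.vstack(pp),P).astype(np.float32); return -cv2.remap(G.astype(np.float32),q[:,0],q[:,1],cv2.INTER_LINEAR).mean()
x0=np.array([*c,a]); sx=[x0]+[x0+d for d in np.diag([.004,.004,.05])]
r=minimize(f,x0,method='Nelder-Mead',options=dict(initial_simplex=sx)); print(f(x0),r.fun,r.x,np.degrees(r.x[2]))
draw(im,P,r.x[:2],r.x[2],'pics/c2.png')
E
```

```text
[ 0.45111748 -0.17108666] 97.19479180807161 0.11281270722443779 0.04335025009997275 9.747670467565003
-107.66353 -178.60586547851562 [ 0.44942816 -0.17413429  1.68042135] 96.28105087833681
```

View pics/c2.png

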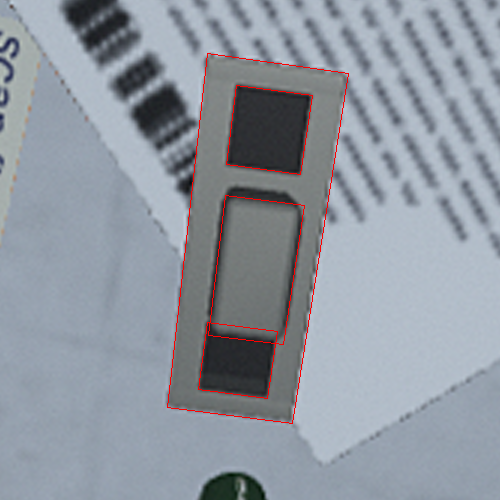

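The fit is tight: centre (0.4494, -0.1741), long axis at 96.3°. Next I insert the battery in the near cell, then go look at battery 2.

```bash
python3 - <<'E'
from h import *
t=.1097; x,y=.4536,-.2119
q=best([x,y,.12],t); movel([x,y,.12],q,speed=.15); movel([x,y,.075],speed=.1);pause(.1);e=read_eef_pos();print(e,read_ft_force())
movel([x,y,.052],speed=.05);print(read_eef_pos(),read_ft_force(),read_time_s())
move_gripper(.05);pause(.1);movel([x,y,.20],speed=.2)
p=[.455,.34,.17];q=best(p,t);move_ptp(p,q);pause(.2);print(read_eef_pos(),read_time_s())
move_gripper(.085)
im,P=see([('battery_a_center',.025)]);print(fit_battery(im,P,(.456,.348),'pics/b2.png'))
read_camera('top');print([ (r['at'],r['confidence']) for r in tip_of('top','battery_a_center')])
E
```

```text
[ 0.4544693  -0.212196    0.07585628] [ 1.58062184 -0.0728855  -0.89660647]
[ 0.45342565 -0.21171427  0.05163633] [-0.0612411  -0.54579971  0.11358802] 9.7333
[0.45572126 0.33903298 0.16992674] 13.3417
(array([0.4575124 , 0.35978444]), np.float64(1883.0037511065889), np.float64(3734.88287338793))
[([336.4, 254.3], 0.35)]
```

View pics/b2.png

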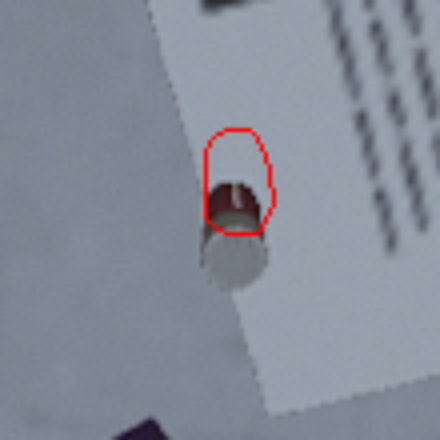

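The paper edge fooled the mask. The battery's top cap is at crop (234,260), so I use that point at z=0.05, then grasp and insert.

```bash
python3 - <<'E'
from h import *
P=camera_params('wrist');c=proj('w',[[.456,.348,.025]],P)[0];o=(c-55).astype(int)
b=ray('w',o+np.array([234,260])/4,.05,P); b2=ray('w',o+np.array([236,186])/4,0,P); im=read_camera('wrist')
print(b,b2,[(r['at'],ray('w',r['at'],.025,P).round(4),r['confidence']) for r in tip_of('wrist','battery_a_center')])
h=proj('w',cyl(b[0],b[1]),P);print((cv2.convexHull(h.astype(np.float32))[:,0].min(0)-o)*4,(cv2.convexHull(h.astype(np.float32))[:,0].max(0)-o)*4)
E
```

```text
[0.45823918 0.34644406 0.05      ] [0.45889843 0.3517606  0.        ] [([356.3, 325.5], array([0.5552, 0.2056, 0.025 ]), 0.34)]
[199.93847656 177.49743652] [267.99731445 292.37347412]
```

The predicted outline (200–268, 177–292) matches the picture (202–268, 183–290).

```bash
python3 - <<'E'
from h import *
x,y=.4582,.3465;t=.1097
movel([x,y,.10],speed=.2);movel([x,y,.045],speed=.1);move_gripper(0,25);pause(.2)
print(read_finger_gap(),read_grasp_force(),read_eef_pos(),read_time_s())
movel([x,y,.22],speed=.25)
x,y=.4452,-.1363
q=best([x,y,.22],t);move_ptp([x,y,.22],q);pause(.2)
P=camera_params('wrist');im=read_camera('wrist');print(read_finger_gap(),read_eef_pos(),read_time_s())
draw(im,P,np.array([.4494,-.1741]),1.6804,'pics/x.png')
c=cv2.imread('pics/x.png')
S=camera_params('top');im2=read_camera('top')
u,v=proj('t',[[.4494,-.1741,.03]],S)[0].astype(int);e=cv2.resize(im2[v-30:v+30,u-30:u+30],(300,300),interpolation=cv2.INTER_CUBIC)[:,:,::-1]
cv2.imwrite('pics/d1.png',np.hstack([cv2.resize(im,(480,360))[:,:,::-1],np.vstack([e,np.zeros((60,300,3),np.uint8)])]))
E
```

```text
0.01568039192747906 24.48514759540558 [0.4583579  0.34667968 0.04530799] 16.1167
0.015558268877043717 [ 0.44557644 -0.13546367  0.22013378] 18.975
```

View pics/d1.png

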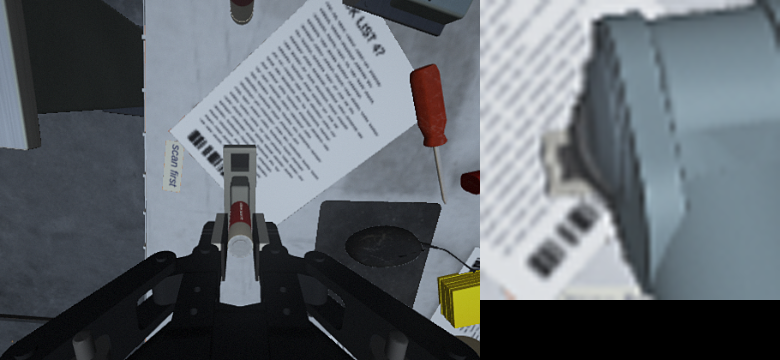

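The red battery is held, and the far cell at (238,160) is open. I refit the carrier pose first in case it shifted, then insert.

```bash
cat >> h.py <<'E'
def fit_carrier(im,P,x0,edges=(0,1,2,3),steps=(.003,.003,.03)):
    g=cv2.GaussianBlur(im,(3,3),0).astype(float); G=np.sqrt(sum(cv2.Sobel(g,cv2.CV_64F,i,1-i)**2 for i in(0,1)).sum(2)); G=cv2.GaussianBlur(np.minimum(G,250),(0,0),1.2).astype(np.float32)
    t=np.linspace(0,1,40)[:,None]
    def f(x):
        E=carrier_edges(x[:2],x[2]); pp=[np.array(E[k])[i]*(1-t)+np.array(E[k])[(i+1)%4]*t for k in edges for i in range(4)]
        q=proj('w',np.vstack(pp),P).astype(np.float32); return -cv2.remap(G,q[:,0],q[:,1],cv2.INTER_LINEAR).mean()
    x0=np.array(x0); b=min((minimize(f,s,method='Nelder-Mead',options=dict(initial_simplex=[s]+[s+d for d in np.diag(steps)])) for s in (x0,x0+[.003,0,0],x0-[.003,0,0],x0+[0,.003,0],x0-[0,.003,0])),key=lambda r:r.fun)
    return b.x,b.fun,f(x0)
E
python3 - <<'E'
from h import *
P=camera_params('wrist');im=read_camera('wrist')
r=fit_carrier(im,P,[.4494,-.1741,1.6804],(0,1));print(r)
x=r[0]; c=x[:2]; 
if np.hypot(*(c-[.4494,-.1741]))>.006 or abs(x[2]-1.6804)>.06: raise SystemExit('check')
u=np.array([np.cos(x[2]),np.sin(x[2])]); p=c+.038*u; q=best([*p,.12],x[2]-np.pi/2); print(p)
movel([*p,.11],q,speed=.2);movel([*p,.075],speed=.1);pause(.2);e=read_eef_pos();print(e,read_ft_force())
movel([*p,.052],speed=.05);print(read_eef_pos(),read_ft_force(),read_time_s())
move_gripper(.05);pause(.1);movel([*p,.17],speed=.2)
b=c-.03*u;movel([*b,.2],speed=.2);pause(.2)
P=camera_params('wrist');im=read_camera('wrist');r=fit_carrier(im,P,x,(0,3));print(r,read_time_s());draw(im,P,r[0][:2],r[0][2],'pics/c3.png')
E
```

```text
(array([ 0.44925536, -0.17373431,  1.67832654]), np.float64(-176.97695922851562), np.float32(-175.46262))
[ 0.44517708 -0.13595379]
[ 0.44588875 -0.13608884  0.07574966] [ 0.4395961   0.34094997 -0.58477524]
[ 0.44504576 -0.13567952  0.05169372] [-0.17022929  0.11396214 -0.56215547] 21.0833
(array([ 0.44949393, -0.17433746,  1.68071881]), np.float64(-172.03553771972656), np.float32(-170.97006)) 23.125
```

View pics/c3.png

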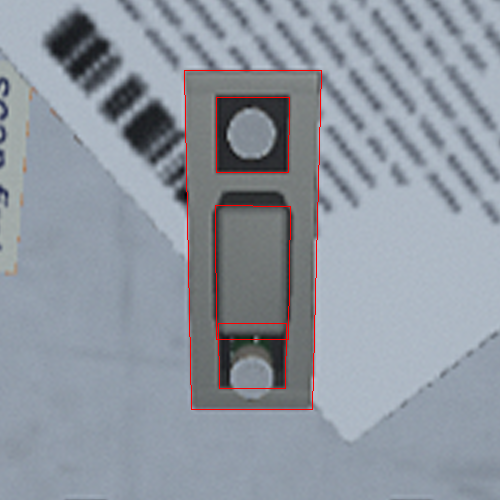

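Both batteries stand upright in their cells at crop (250,132) and (251,375). My picture budget is used up, so from here I work from numbers. Next I measure the tester pose with an edge fit from the wrist camera, checked from two viewpoints.

```bash
cat >> h.py <<'E'
def fit_tester(views,x0,rng=(.012,.012,.10)):
    t=np.linspace(0,1,60)[:,None]; H=.024
    segs=[((0,-.125),(0,0)),((.014,-.125),(.014,0)),((0,-.125),(.014,-.125)),((-.06,0),(0,0)),((-.06,.014),(.014,.014)),((-.06,0),(-.06,.014))]
    M=[]
    for a,b in segs: M.append(np.array([*a,H])*(1-t)+np.array([*b,H])*t)
    M=np.vstack(M); GG=[]
    for im,P in views:
        g=cv2.GaussianBlur(im,(3,3),0).astype(float); G=np.sqrt(sum(cv2.Sobel(g,cv2.CV_64F,i,1-i)**2 for i in(0,1)).sum(2)); GG.append((cv2.GaussianBlur(np.minimum(G,150),(0,0),1.2).astype(np.float32),P))
    def f(x):
        c,s=np.cos(x[2]),np.sin(x[2]); W=np.column_stack([x[0]+c*M[:,0]-s*M[:,1],x[1]+s*M[:,0]+c*M[:,1],M[:,2]]); v=0
        for G,P in GG:
            q=proj('w',W,P).astype(np.float32); v-=cv2.remap(G,q[:,0],q[:,1],cv2.INTER_LINEAR).mean()
        return v/len(GG)
    g=sorted((f((x0[0]+i,x0[1]+j,x0[2]+k)),x0[0]+i,x0[1]+j,x0[2]+k) for i in np.arange(-rng[0],rng[0]+.001,.002) for j in np.arange(-rng[1],rng[1]+.001,.002) for k in np.arange(-rng[2],rng[2]+.01,.02))
    R=[minimize(f,np.array(b[1:]),method='Nelder-Mead',options=dict(initial_simplex=[np.array(b[1:])]+[np.array(b[1:])+d for d in np.diag([.001,.001,.01])])) for b in g[:6]]
    return sorted([(round(r.fun,1),r.x.round(4).tolist()) for r in R])
E
python3 - <<'E'
from h import *
V=[]
for p in([.52,.06,.27],[.49,.10,.25]):
    q=best(p,-.11);move_ptp(p,q);pause(.25)
    P=camera_params('wrist');im=read_camera('wrist');V.append((im,P))
    for n,z in(('tester',0),('far_fence',0),('side_fence',0)): print(n,[(np.round(r['at']),ray('w',r['at'],z,P).round(3),round(r['confidence'],2)) for r in tip_of('wrist',n)])
    print(proj('w',[[.56,.188,.024]],P),read_time_s())
np.save('v.npy',np.array([im for im,_ in V])); import pickle;pickle.dump(V,open('v.pkl','wb'))
for vs in(V[:1],V[1:],V): print(fit_tester(vs,(.561,.188,-.11))[:3])
E
```

```text
tester [(array([305.,  74.]), array([0.565, 0.181, 0.   ]), 0.91)]
far_fence [(array([305.,  74.]), array([0.565, 0.181, 0.   ]), 0.59)]
side_fence [(array([304.,  73.]), array([0.564, 0.182, 0.   ]), 0.97), (array([412., 255.]), array([ 0.702, -0.084,  0.   ]), 0.21)]
[[301.98952758  64.80065441]] 24.6583
tester [(array([334., 107.]), array([0.566, 0.179, 0.   ]), 0.95)]
far_fence [(array([333., 102.]), array([0.565, 0.185, 0.   ]), 0.85)]
side_fence [(array([332., 102.]), array([0.564, 0.185, 0.   ]), 0.83)]
[[331.80160709  98.8203162 ]] 25.4417
[(np.float64(-106.3), [0.5644, 0.1842, -0.1707]), (np.float64(-106.3), [0.5645, 0.1842, -0.1731]), (np.float64(-106.3), [0.5645, 0.1842, -0.1726])]
[(np.float64(-112.9), [0.5641, 0.1846, -0.171]), (np.float64(-112.8), [0.5641, 0.1846, -0.171]), (np.float64(-112.8), [0.5641, 0.1846, -0.1705])]
[(np.float64(-109.4), [0.5642, 0.1844, -0.1712]), (np.float64(-109.4), [0.5642, 0.1844, -0.1707]), (np.float64(-109.4), [0.5642, 0.1845, -0.1709])]
```

Two views agree: corner at (0.5642, 0.1845), yaw -0.171. I pick up the loaded carrier and carry it over the glue stick to a pre-seat point, then lower it there.

```bash
cat >> h.py <<'E'
TO=np.array([.5642,.1845]);TH=-.171
TR=np.array([[np.cos(TH),-np.sin(TH)],[np.sin(TH),np.cos(TH)]])
tw=lambda x,y:TO+TR@np.array([x,y])
wt=lambda p:TR.T@(np.array(p)[:2]-TO)
def st(): 
    f=read_ft_force(); return wt(read_eef_pos()).round(4),round(float(read_eef_pos()[2]),4),(TR.T@f[:2]).round(1),round(float(f[2]),1)
E
python3 - <<'E'
from h import *
c=[.4495,-.1743];q=best([*c,.15],.110)
move_ptp([*c,.15],q);movel([*c,.09],speed=.15);movel([*c,.052],speed=.06);pause(.2);print(st())
move_gripper(0,80);pause(.3);print(read_finger_gap(),read_grasp_force(),st(),read_time_s())
movel([*c,.19],speed=.12);print(read_finger_gap(),st())
p=tw(-.047,-.083);q=best([*p,.19],TH)
m=[(c[0]+p[0])/2+.02,(c[1]+p[1])/2,.195]
movel([*p,.19],q,speed=.12);pause(.2);print(st(),read_time_s())
movel([*p,.075],speed=.12);movel([*p,.0525],speed=.04);pause(.3);print(st(),read_finger_gap(),read_time_s())
E
```

```text
(array([-0.0516, -0.3731]), 0.0524, array([0.8, 1. ]), 0.7)
0.021390460744961644 79.03631329536438 (array([-0.0516, -0.3731]), 0.0523, array([-0.6, -0.6]), 3.5) 28.775
0.021041075577671667 (array([-0.0528, -0.3731]), 0.1892, array([0.7, 0.1]), -1.8)
(array([-0.0469, -0.0834]), 0.19, array([-0.3,  0. ]), -3.6) 32.8417
(array([-0.0471, -0.083 ]), 0.0524, array([-0.2, -0.6]), -0.2) 0.020883093454771386 34.9667
```

The carrier is on the bench. Next I press stepwise under force control.

```bash
python3 - <<'E'
from h import *
x,y=-.0475,-.0835
def go(x,y,s=.02): movel([*tw(x,y),.0523],speed=s)
x=-.028;go(x,y,.04);pause(.1);print(st())
while x<-.012 and read_time_s()<48:
    x+=.001;go(x,y);pause(.05);s=st()
    if s[2][0]<-8: break
print('x',x,s,read_time_s())
y=-.064;go(x,y,.04);pause(.1);print(st())
while y<-.048 and read_time_s()<56:
    y+=.001;go(x,y);pause(.05);s=st()
    if s[2][1]<-10: break
print('y',y,s,read_time_s())
while x<-.010 and read_time_s()<60:
    s=st()
    if s[2][0]<-8: break
    x+=.001;go(x,y);pause(.05)
pause(.3);print(x,y,st(),read_ft_torque(),read_finger_gap(),read_time_s())
E
```

```text
(array([-0.0278, -0.0834]), 0.0524, array([-0.1,  0.6]), -1.3)
x -0.019999999999999993 (array([-0.0216, -0.0833]), 0.0523, array([-8.9, -1.2]), 8.3) 38.0917
(array([-0.0213, -0.0735]), 0.053, array([-14.3, -17. ]), 27.4)
y -0.063 (array([-0.0213, -0.0733]), 0.053, array([-13.7, -20. ]), 28.7) 39.125
-0.019999999999999993 -0.063 (array([-0.0213, -0.0733]), 0.053, array([-14. , -19.2]), 28.5) [-2.66679576  3.45718878  0.10441483] 0.021175167089177088 39.425
```

It stuck in y about 15 mm early, with upward force. I check the carrier and tester poses from the wrist camera at the current position, by numbers.

```bash
python3 - <<'E'
from h import *
import pickle
P=camera_params('wrist');im=read_camera('wrist');cv2.imwrite('pics/n1.png',im[:,:,::-1])
pickle.dump((im,P),open('n1.pkl','wb'))
for n in('tester','side_fence','far_fence','carrier','cell_1'): print(n,[(np.round(r['at']),wt(ray('w',r['at'],.0,P)).round(4),round(r['confidence'],2)) for r in tip_of('wrist',n)])
print('T',fit_tester([(im,P)],(.5642,.1845,-.171),(.02,.02,.04))[:3])
p=read_eef_pos()[:2]
for e in((1,3),(0,1,3)):
    r=fit_carrier(im,P,[*p,TH+np.pi/2],e);print(wt(r[0][:2]).round(4),r[0][2]-TH-np.pi/2,r[1:])
V=pickle.load(open('v.pkl','rb'))
# score landscape along tester y for old views, single segments
for d in(-.02,-.015,-.01,-.005,0,.005): print(d,fit_tester(V,(*tw(0,d),TH),(.0005,.0005,.005))[0])
print(Ro.from_quat(read_tcp_rot()).as_matrix()[:,2],Ro.from_quat(read_tcp_rot()).as_matrix()[:,1],read_qpos(),read_effort())
E
```

```text
tester [(array([320., 121.]), array([0.0015, 0.0006]), 0.73)]
side_fence [(array([318., 120.]), array([0.0006, 0.0006]), 0.67)]
far_fence [(array([319., 121.]), array([0.0011, 0.0001]), 0.92)]
carrier [(array([278., 238.]), array([-0.0232, -0.0735]), 0.92), (array([32., 83.]), array([-0.1582,  0.0211]), 0.81)]
cell_1 [(array([57., 19.]), array([-0.1364,  0.0513]), 0.79), (array([281., 186.]), array([-0.021 , -0.0382]), 0.59)]
T [(np.float64(-80.6), [0.565, 0.1843, -0.1852]), (np.float64(-80.6), [0.565, 0.1843, -0.1848]), (np.float64(-80.6), [0.5651, 0.1843, -0.1852])]
[-0.0225 -0.0731] -0.025468725233913192 (np.float64(-162.13894653320312), np.float32(-154.5643))
[-0.0224 -0.0734] -0.022950100134361273 (np.float64(-155.556884765625), np.float32(-150.62918))
-0.02 (np.float64(-96.7), [0.5633, 0.1701, -0.2038])
-0.015 (np.float64(-96.7), [0.5632, 0.1702, -0.2026])
-0.01 (np.float64(-96.7), [0.5633, 0.1702, -0.2042])
-0.005 (np.float64(-109.4), [0.5643, 0.1845, -0.1705])
0 (np.float64(-109.4), [0.5642, 0.1845, -0.1709])
0.005 (np.float64(-109.4), [0.5642, 0.1845, -0.1711])
[-0.01035451 -0.02018696 -0.9997426 ] [ 0.98442734 -0.17566618 -0.00664881] [ 0.43987648  0.6545859  -0.90507669  1.94229067  0.67929076  0.90028005
 -1.0014491 ] [ -6.57280996 -27.27019966 -13.26502383 -19.38973904   0.55999713
  -6.60697773  -0.152337  ]
```

The tester pose is confirmed and the carrier is 15 mm short. It jammed on bench and fence friction, with 28 N down. I back off x, lift about 1.5 mm, slide in y, then press.

```bash
python3 - <<'E'
from h import *
q=best([*tw(-.026,-.0735),.0545],TH)
def go(x,y,z,s=.02): movel([*tw(x,y),z],q,speed=s)
x,y,z=-.026,-.0735,.0542
go(x,y,z);pause(.15);print(st(),read_time_s())
y=-.064;go(x,y,z,.04);pause(.1);print(st())
while y<-.050 and read_time_s()<50:
    y+=.001;go(x,y,z);pause(.05);s=st()
    if s[2][1]<-7: break
print('y',y,s,read_time_s())
while x<-.012 and read_time_s()<56:
    x+=.001;go(x,y,z);pause(.05);s=st()
    if s[2][0]<-9: break
pause(.2);print(x,y,st(),read_time_s())
E
```

```text
(array([-0.0256, -0.0731]), 0.0543, array([ 0.2, -0.5]), -3.7) 40.6333
(array([-0.026 , -0.0639]), 0.0542, array([ 0.4, -0.1]), -2.1)
y -0.05399999999999999 (array([-0.026 , -0.0572]), 0.0538, array([-0.8, -7.6]), 1.7) 44.125
-0.01699999999999999 -0.05399999999999999 (array([-0.0228, -0.0573]), 0.0529, array([-8.7, -9.7]), 6.2) 47.025
```

```bash
cat > chk.py <<'E'
from h import *
def chk():
    P=camera_params('wrist');im=read_camera('wrist')
    T=fit_tester([(im,P)],(.5645,.1845,-.178),(.004,.004,.02))[0]; p=read_eef_pos()[:2]
    for e in((1,3),(0,1,3)):
        r=fit_carrier(im,P,[*p,T[1][2]+np.pi/2],e); a=T[1][2]; R=np.array([[np.cos(a),-np.sin(a)],[np.sin(a),np.cos(a)]])
        print('  rel',(R.T@(r[0][:2]-T[1][:2])).round(4),round(r[0][2]-a-np.pi/2,3),r[1],T)
    M=Ro.from_quat(read_tcp_rot()).as_matrix();print('  tilt',TR.T@M[:2,2],'yaw',np.arctan2(M[1,1],M[0,1])-TH,read_ft_torque().round(2),read_time_s())
E
python3 - <<'E'
from chk import *
print(st());chk()
q=best([*tw(-.02,-.056),.0545],TH);x,y=-.017,-.054
while x<-.009 and read_time_s()<55:
    x+=.001;movel([*tw(x,y),.0542],q,speed=.02);pause(.1);s=st();print(x,s)
    if s[2][0]<-16: break
chk()
E
```

```text
(array([-0.0228, -0.0573]), 0.0529, array([-8.7, -9.7]), 6.2)
  rel [-0.0229 -0.0575] 0.021 -162.19834899902344 (np.float64(-83.3), [0.5649, 0.1841, -0.2019])
  rel [-0.0228 -0.0576] 0.022 -158.44004821777344 (np.float64(-83.3), [0.5649, 0.1841, -0.2019])
  tilt [-0.01128129 -0.0098484 ] yaw 0.001295356566018313 [-1.36  2.34  0.25] 47.075
-0.016 (array([-0.022 , -0.0574]), 0.0529, array([-9.8, -8.4]), 7.8)
-0.015 (array([-0.0214, -0.0574]), 0.0529, array([-10.7, -11.2]), 8.4)
-0.013999999999999999 (array([-0.0214, -0.0574]), 0.0529, array([-13. , -10.6]), 10.8)
-0.012999999999999998 (array([-0.0213, -0.0574]), 0.0529, array([-13.8, -11.1]), 13.1)
-0.011999999999999997 (array([-0.0212, -0.0573]), 0.053, array([-15.9, -11.4]), 14.9)
-0.010999999999999996 (array([-0.0211, -0.0573]), 0.053, array([-17.8, -11.4]), 16.4)
  rel [-0.0213 -0.0577] 0.028 -161.67318725585938 (np.float64(-87.1), [0.565, 0.1843, -0.1983])
  rel [-0.0213 -0.0577] 0.025 -156.95156860351562 (np.float64(-87.1), [0.565, 0.1843, -0.1983])
  tilt [-0.0190271 -0.0129453] yaw 0.0012998557948721845 [-1.34  4.14  0.17] 49.225
```

x stopped firmly at -21.3 mm. I ease the down force slightly and verify that y is a hard stop.

```bash
python3 - <<'E'
from chk import *
q=best([*tw(-.02,-.056),.0545],TH);x,y,z=-.011,-.054,.0542
for x,y,z in((-.012,-.054,.0548),(-.012,-.052,.0548),(-.012,-.050,.0548),(-.011,-.049,.0548)):
    movel([*tw(x,y),z],q,speed=.02);pause(.15);print(x,y,z,st())
pause(.5);print(st(),read_finger_gap(),read_grasp_force());chk()
E
```

```text
-0.012 -0.054 0.0548 (array([-0.0211, -0.0573]), 0.0531, array([-14.3,  -9.4]), 11.4)
-0.012 -0.052 0.0548 (array([-0.0212, -0.0572]), 0.0531, array([-15.7, -13.6]), 14.7)
-0.012 -0.05 0.0548 (array([-0.0211, -0.0571]), 0.0532, array([-15.7, -16.7]), 17.7)
-0.011 -0.049 0.0548 (array([-0.021 , -0.0571]), 0.0532, array([-17.9, -19.7]), 21.3)
(array([-0.021 , -0.0571]), 0.0532, array([-18.8, -19. ]), 21.3) 0.021617333259664948 82.13897824287415
  rel [-0.0213 -0.0575] 0.027 -159.97817993164062 (np.float64(-88.1), [0.565, 0.1844, -0.1963])
  rel [-0.0213 -0.0575] 0.027 -155.728515625 (np.float64(-88.1), [0.565, 0.1844, -0.1963])
  tilt [-0.02101637 -0.0217236 ] yaw -0.0006699497650659303 [-2.38  4.63  0.31] 51.375
```

Both directions are hard stops at the seat. I relax slightly to reduce tool tilt, check, and hand in.

```bash
python3 - <<'E'
from chk import *
q=best([*tw(-.02,-.056),.0545],TH)
movel([*tw(-.0125,-.0525),.0548],q,speed=.02);pause(.6);print(st(),read_grasp_force())
M=Ro.from_quat(read_tcp_rot()).as_matrix();print(TR.T@M[:2,2],read_time_s())
P=camera_params('wrist');read_camera('wrist');print([(np.round(r['at']),wt(ray('w',r['at'],.03,P)).round(3),round(r['confidence'],2)) for r in tip_of('wrist','battery_a_center')])
print(sign_off())
E
```

```text
(array([-0.0212, -0.0572]), 0.0531, array([-13.2, -12.6]), 12.6) 80.47638058662415
[-0.01716884 -0.01407859] 52.3167
[]
the job is handed in; nothing more can be done
None
```

The job is handed in at about 52 s: both batteries were placed upright in the carrier, which is held at about (-21, -57) mm in the corner at roughly 13 N per axis; no final battery check (detector found none) and no pin readout.

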